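# Drag the dropped brass spacer out from under the riser shelf

## Robot

A 6-joint arm with a two-finger parallel gripper is mounted at the origin on the work surface. World frame = base frame: x ahead of the robot, y to its left, z up, the work surface at z = 0. Lengths are in m, angles in rad, forces in N, time in s.
With the tool pointing down it reaches from about 0.35 to 0.775 m from the base axis. Payload 5.5 kg.
Tool frame: the origin (TCP) lies midway between the tips of the shut fingers; the grasp point (between the pads) lies 19 mm behind it; z points along the fingers, x is the direction in which the jaws open and shut, and the axes are right-handed (so a half turn about z gives the same grasp; the last joint's range is limited). The gripper opens to 85 mm and grips with 20 to 120 N. Pads are 22 mm wide; open, the fingers measure 114 mm over their backs; the gripper's body (76 mm by 85 mm) begins 54 mm behind the grasp point. The pads swing forward as they close: fully open they stand 13 mm farther back than shut.
Start: joints at [-1.351, 0.313, 0.046, 1.304, 0, 1.431], TCP at [0.202, -0.538, 0.231] pointing down, gripper open.
Joint ranges: [-2.76, 2.76], [-0.86, 1.69], [-1.03, 1.26], [-2.2, 2.34], [-1.47, 1.5], [-3.14, 3.14]. Speed limits (rad/s): [2.57, 2.57, 3.14, 3.14, 3.14, 3.14].

## Interface

Orientations are given as a unit quaternion [w, x, y, z].
In Python, from workcell import env gives the robot as it stands. The module is installed in compiled form; this text tells all that it offers.
- The arm moves only by the tool apply_moves, never from a script. Its argument "moves" is a list of rows, each a list of 3 entries, a list of its own where there are three numbers: the shift along the tool's x, y, z in cm, then the turn about the tool's z in degrees, then the opening, from 0 (shut) to 1 (fully open). In form: [[[x, y, z], yaw, gripper], ...]. A call has exactly 10 rows; each row is the pose to reach, as a shift and turn from the pose commanded when the call began, along the tool's axes at that moment; what a row does not reach only later rows make up. A row lasts 1/8 s, in which the tool goes at most 62.5 mm and 10.7 degrees, less where a joint would pass 70% of its speed; a pose out of reach is approached as far as the arm can. A call with a gripper value outside its range is refused whole. The fingers move at their own pace and stop on an object; "squeeze" is the grip in N (left out, the last holds). Time passes only in rows, so rows that repeat a pose let the fingers close, or fill a call up. It gives the time, the measured TCP pose, the force and the opening at its end, in the units of the state.
- env.get_state(): the state, without advancing time (a new reading comes with each control period).
- env.read_camera(name): name is "side" or "top"; returns a dict with "pixels" (384x512x3 uint8, red, green, blue), "fov_y" (degrees; the focal length in pixels is half the picture's height over the tangent of half this angle, whatever the lens; pixels are square), "cx", "cy" (the principal point, pixels), "dist" ([k1, k2, p1, p2, k3] as OpenCV has them; the pictures are not rectified), "world_from_camera" (4x4, takes a point from camera to world coordinates). Camera axes: x right, y down, z forward; pixel columns grow to the right and rows downward; lengths in m; the calibration is good to about 2 mm. A picture is of the moment at which its call begins. There is no depth.
- env.hand_in(): hands the job in, once; it reports no verdict.
The state is a dict: "clock": time; "joint_pos": joint angles; "qvel": joint speeds; "tau": joint torques, N m; "tcp_pos": TCP position; "orientation": TCP orientation; "wrist_force": force on the tool from outside, world axes, zero at the start; "ft_torque": the same for the moment, N m; "finger_gap": finger opening in m.
Only numpy, scipy, OpenCV 4.12 (cv2) and the standard library are available. Lean on these libraries where they do the work, as an engineer would, in place of code of your own. Each camera call takes 0.05 s, during which the arm holds its last target.

## Task

A brass spacer has rolled under the low clear riser shelf. Take the hooked flat probe, reach in under the shelf's front edge (the one with the orange strip) and drag the spacer out in front of the shelf, a couple of centimetres or more clear of that edge but no more than a hand's width away; then lay the probe down flat on the bench and let go. Do not touch the spacer with the fingers, and leave the black rubber foot under the shelf where it is.

Things in the scene. Friction and masses are not known exactly. Their poses are not given: they have to be found in the camera images.
- probe: Loose flat probe, 120 g, L-shaped. Origin: underside, below the centre of the blue grip block (70 along x, 20 along y, 45 tall), pinched across y from above; nearly all its weight is there. White blade along +x: 18 wide (y -9 to 9), 6 thick, underside level with the block's, ending at x = 222. There a hook, x 204 to 222, 6 thick, juts out to y = +35. Starts flat on the bench, z up. All in mm.
- probe_tip (a point): Point on the probe's blade centreline at its hooked end: 213 mm along x from the probe's origin, 3 mm above the underside.
- spacer: Loose brass spacer, an upright disc 20 mm in diameter and 10 mm tall, 25 g, standing on the bench under the shelf. Origin: centre of its underside; z is up.
- foot: Loose black rubber foot, a round stub 22 mm in diameter and 11 mm tall, 20 g, standing on the bench under the shelf about 100 mm to one side of the spacer (either side): to be left alone. Origin: centre of its underside.
- shelf: Fixed clear shelf, 160 deep (x), 340 wide (y), open all round; legs 14 thick at x = +-72, y = +-162. Underside 45, top 51 above bench; orange strip on front edge up to 57. Origin: on the bench under its centre. Front edge at x = -80; -x points out of it, roughly to the robot's right; +y end is nearer the robot. Reel on top at x 30, y 135, 90 high. Bench in front is clear. All in mm.

How it is judged:
On the way:
1. the end of the probe's blade is under the shelf (x of probe_tip in the frame of shelf between -0.06 and 0.08 m and y of probe_tip in the frame of shelf between -0.16 and 0.16 m and z of probe_tip in the frame of shelf below 0.045 m), for 0.1 s.
At the end, for the whole second after the job is handed in: The spacer lies at rest on the bench in front of the shelf, its centre 25 to 170 mm out from the front edge and within the shelf's width (170 mm either side of its middle); the probe lies flat (within 6 degrees) and at rest on the bench; the rubber foot is within 20 mm of where it was (x of spacer in the frame of shelf between -0.25 and -0.105 m and y of spacer in the frame of shelf between -0.17 and 0.17 m and height (world z) of spacer below 0.015 m and linear speed of each of spacer, probe below 0.02 m/s and height (world z) of probe below 0.01 m and angle between probe's own z axis and vertical below 0.1 rad and distance of foot from where it was at the start of the episode below 0.02 m); the robot touches nothing.
It fails at once if the fingers or arm touch the spacer (contact force between any of the fingers, the arm and spacer above 0.5 N).
It fails at once if the black rubber foot is moved by more than 20 mm (distance of foot from where it was at the start of the episode above 0.02 m).
It also fails if it takes over 38 s, if anything falls off the work surface, if the arm or the gripper's body presses on something with over 40 N, if the wrist force passes 120 N, or if a joint passes its speed limit or range.

## Working session

There is one attempt and no reset: what is moved stays moved. The work goes in short steps, Python scripts to look and compute and a tool call to move; the robot and the scene stay as the last step left them, time stands still between calls to the robot, and variables do not carry over. Pictures are saved under pics/ and viewed, and the job is handed in when it is done.

Besides the shell and the picture viewer there is one more tool, called after "Emit:" by a JSON object that holds its "fn" and its "kwargs", one argument or row to a line. apply_moves: Moves the arm, as the interface text tells. Its arguments: {"type":"object","properties":{"moves":{"type":"array","items":{"type":"array"}},"squeeze":{"type":"number"}},"required":["moves"]}

```bash
mkdir -p pics
cat > h.py <<'E'
import numpy as np,cv2
from workcell import env
def cam(n):
    d=env.read_camera(n);d['pixels']=np.array(d['pixels']);h=d['pixels'].shape[0]
    f=h/2/np.tan(np.radians(d['fov_y'])/2)
    d['K']=np.array([[f,0,d['cx']],[0,f,d['cy']],[0,0,1]]);d['D']=np.array(d['dist'],float);d['T']=np.array(d['world_from_camera']);return d
def ray(d,uv,z):
    p=cv2.undistortPoints(np.array(uv,float).reshape(-1,1,2),d['K'],d['D']).reshape(-1,2)
    v=np.c_[p,np.ones(len(p))]@d['T'][:3,:3].T;o=d['T'][:3,3]
    return o+v*((z-o[2])/v[:,2])[:,None]
def proj(d,P):
    Ti=np.linalg.inv(d['T']);r,_=cv2.Rodrigues(Ti[:3,:3])
    return cv2.projectPoints(np.array(P,float).reshape(-1,1,3),r,Ti[:3,3],d['K'],d['D'])[0].reshape(-1,2)
def save(d,n): cv2.imwrite('pics/'+n,cv2.cvtColor(d['pixels'],cv2.COLOR_RGB2BGR))
E
python3 - <<'E'
from h import *
for n in('top','side'):
    d=cam(n);save(d,n+'0.png');print(n,d['T'].round(3).tolist(),d['K'][0,0],d['dist'])
s=env.get_state();print(s['clock'],s['tcp_pos'],s['orientation'],s['finger_gap'])
E
```

```text
top [[-0.022, -0.995, 0.094, 0.487], [-1.0, 0.022, 0.005, 0.011], [-0.008, -0.094, -0.996, 0.794], [0.0, 0.0, 0.0, 1.0]] 386.6293027973656 [-0.02748013  0.          0.          0.          0.        ]
side [[0.999, -0.044, 0.018, 0.513], [-0.041, -0.612, 0.79, -0.589], [-0.023, -0.789, -0.613, 0.534], [0.0, 0.0, 0.0, 1.0]] 394.3359152308208 [-0.03467188  0.          0.          0.          0.        ]
0.1 [ 0.20231847 -0.53773165  0.23048765] [-5.55619719e-04  8.22209104e-01 -5.69184942e-01 -6.18858630e-04] 0.08519801410804215
```

View pics/top0.png

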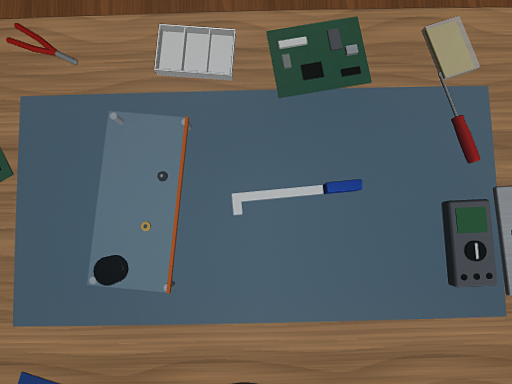

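View pics/side0.png

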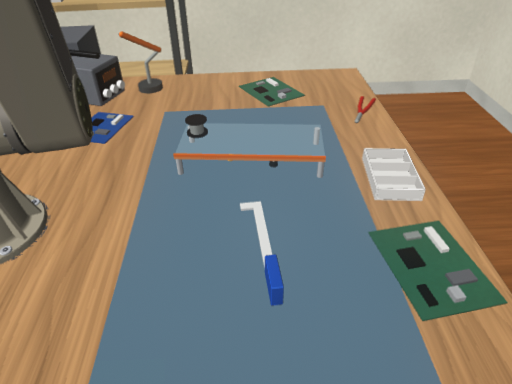

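The top view shows the strip from (187,118) to (169,292), the spacer at (146,226) and the foot at (163,176). The probe's grip is at about (344,186), with the hook end at (237,203) pointing down, towards the robot. In the side view the grip is at about (274,279). Next I measure these.

```bash
cat > m.py <<'E'
from h import *
def blobs(m,k=3):
    n,l,s,c=cv2.connectedComponentsWithStats(m.astype(np.uint8),connectivity=8)
    o=sorted(range(1,n),key=lambda i:-s[i,4])[:k]
    return [(c[i],s[i],l==i) for i in o]
def hsv(d): return cv2.cvtColor(d['pixels'],cv2.COLOR_RGB2HSV).astype(int)
E
python3 - <<'E'
from m import *
d=cam('top');H=hsv(d);h,s,v=H[...,0],H[...,1],H[...,2]
print('pix',H[226,146],H[226,141],H[176,163],H[186,344],H[190,280],H[200,178],H[250,250])
roi=np.zeros(h.shape,bool)
def R(x0,x1,y0,y1):
    r=roi.copy();r[y0:y1,x0:x1]=1;return r
sp=blobs((abs(h-20)<10)&(s>90)&R(110,162,200,250),1)[0]
print('spacer',sp[0],sp[1]);
for z in (.005,.01):print(ray(d,sp[0],z))
ft=blobs((v<75)&R(145,175,160,190),2);print('foot',[(f[0],f[1]) for f in ft],ray(d,ft[0][0],.008))
st=blobs((h<14)&(s>150)&(v>80)&R(160,195,105,300),1)[0]
box=cv2.boxPoints(cv2.minAreaRect(np.argwhere(st[2])[:,::-1].astype(np.float32)));print('strip',box.round(1),ray(d,box,.054).round(4))
bl=blobs((abs(h-115)<12)&(s>170)&R(310,380,165,210),1)[0]
box=cv2.boxPoints(cv2.minAreaRect(np.argwhere(bl[2])[:,::-1].astype(np.float32)));print('blue',bl[0],box.round(1),ray(d,box,.045).round(4),ray(d,bl[0],.04))
wh=blobs((s<60)&(v>120)&R(220,335,175,225),1)[0]
print('white',wh[0],wh[1])
ys,xs=np.nonzero(wh[2])
# blade centreline away from the hook
cols=[c for c in range(xs.min()+16,xs.max()-4,4)]
pts=np.array([[c,ys[xs==c].mean()] for c in cols]);P=ray(d,pts,.006)
vx=cv2.fitLine(P[:,:2].astype(np.float32),cv2.DIST_HUBER,0,.01,.01).ravel();print('blade dir',vx,np.degrees(np.arctan2(vx[1],vx[0])))
W=ray(d,np.c_[xs,ys],.006)[:,:2];u=vx[:2]*(1 if vx[1]>0 else -1);n=np.array([-u[1],u[0]])
a=(W-vx[2:])@u;b=(W-vx[2:])@n
print('extent along',a.min(),a.max(),'across',b.min(),b.max())
tip=vx[2:]+u*(a.max());org=tip-u*.222
print('blade end',tip,'origin',org,'yaw',np.degrees(np.arctan2(u[1],u[0])))
d2=cam('side');H=hsv(d2);h,s,v=H[...,0],H[...,1],H[...,2]
print('side proj of origin top',proj(d2,[*org,.045]),proj(d,[*org,.045]))
bl=blobs((abs(h-115)<12)&(s>170)&(v>60)&R(250,300,250,310),1)[0];print(bl[0],bl[1])
E
```

```text
pix [106 102  85] [ 20 154 167] [102  45  57] [111 201 137] [ 90   4 184] [ 10 195 161] [102  83 110]
spacer [145.66666667 226.        ] [141 222  10   9  63]
[[0.48838609 0.22621435 0.005     ]]
[[0.4883797  0.22485071 0.01      ]]
foot [(array([162.51470588, 175.70588235]), array([158, 171,  10,  10,  68], dtype=int32))] [[0.59052579 0.19088305 0.008     ]]
strip [[166.  292. ]
 [184.8 116.8]
 [188.6 117.2]
 [169.8 292.4]] [[0.3637 0.1743 0.054 ]
 [0.7    0.1366 0.054 ]
 [0.699  0.129  0.054 ]
 [0.3628 0.167  0.054 ]]
blue [342.68939394 186.19191919] [[322.5 182.7]
 [360.8 179.1]
 [361.8 189.8]
 [323.5 193.4]] [[ 0.5648 -0.1296  0.045 ]
 [ 0.5703 -0.2047  0.045 ]
 [ 0.5493 -0.2056  0.045 ]
 [ 0.5438 -0.1308  0.045 ]] [[ 0.5575761  -0.16985478  0.04      ]]
white [271.93393393 195.1021021 ] [231 185  93  31 999]
blade dir [ 0.07374959 -0.9972768   0.5499011  -0.05133635] -85.770615
extent along -0.08584903786677556 0.10218174826365353 across -0.00981712260479141 0.03575446693317904
blade end [0.54236527 0.05056713] origin [ 0.55873768 -0.17082831] yaw 94.22938
side proj of origin top [[274.18468558 269.76756967]] [[343.76597996 185.33516934]]
[273.56456456 279.93993994] [265 255  18  50 666]
```

```bash
cat > mv.py <<'E'
import sys
from h import *
from scipy.spatial.transform import Rotation as Ro
def rel(x,y,z,ang):
    s=env.get_state();q=np.array(s['orientation']);R=Ro.from_quat(q[[1,2,3,0]]).as_matrix()
    d=R.T@(np.array([x,y,z])-s['tcp_pos']);a=np.degrees(np.arctan2(R[1,0],R[0,0]))
    print('t',s['clock'],'tcp',np.round(s['tcp_pos'],4),'toolx ang',a.round(2),'tilt',np.degrees(np.arccos(-R[2,2])).round(2),'gap',s['finger_gap'],'F',np.round(s['wrist_force'],1))
    print('rel cm',(d*100).round(2),'turn',-((ang-a+180)%360-180))
if __name__=='__main__': rel(*map(float,sys.argv[1:5]))
E
python3 mv.py .558 -.170 .11 4.2
```

```text
t 0.2 tcp [ 0.2024 -0.5379  0.2307] toolx ang -69.39 tilt 0.07 gap 0.0857162222631266 F [ 0.7 -0.  -0.2]
rel cm [-21.9  -46.24  12.1 ] turn -73.58811764815908
```

Emit:
{"fn": "apply_moves", "kwargs": {
  "moves": [
    [[-2.4,-5.1,1],-9,1],
    [[-4.8,-10.2,2],-18,1],
    [[-7.2,-15.3,4],-27,1],
    [[-9.6,-20.4,6],-36,1],
    [[-12,-25.5,8],-45,1],
    [[-14.4,-30.6,9],-54,1],
    [[-16.8,-35.7,10],-63,1],
    [[-19.2,-40.8,11],-73,1],
    [[-21.9,-46.2,12],-73.6,1],
    [[-21.9,-46.2,12],-73.6,1]
  ]
}}

```text
clock: 1.45
tcp_pos: [0.5594, -0.167, 0.11]
orientation: [-0.001, 0.999, 0.04, -0.0]
wrist_force: [-1.1, 0.2, 0.5]
finger_gap: 0.085
```

```bash
python3 mv.py .558 -.170 .013 4.2
```

```text
t 1.45 tcp [ 0.5594 -0.167   0.11  ] toolx ang 4.57 tilt 0.08 gap 0.08495428243293503 F [-1.1  0.2  0.5]
rel cm [-0.15  0.3   9.7 ] turn 0.36932159175947277
```

Emit:
{"fn": "apply_moves", "kwargs": {
  "moves": [
    [[0,0,3],0,1],
    [[0,0,6],0,1],
    [[0,0,8],0,1],
    [[0,0,9.6],0,1],
    [[0,0,9.6],0,1],
    [[0,0,9.6],0,0],
    [[0,0,9.6],0,0],
    [[0,0,9.6],0,0],
    [[0,0,9.6],0,0],
    [[0,0,9.6],0,0]
  ],
  "squeeze": 60
}}

```text
clock: 2.7
tcp_pos: [0.5583, -0.1708, 0.016]
orientation: [0.0, 0.999, 0.037, 0.001]
wrist_force: [-0.1, 0.7, 4.8]
finger_gap: 0.019
```

```bash
python3 mv.py .558 -.170 .013 4.2
python3 - <<'E'
from h import *
for n in('top','side'):
    save(cam(n),n+'1.png')
E
```

```text
t 2.7 tcp [ 0.5583 -0.1708  0.016 ] toolx ang 4.22 tilt 0.08 gap 0.019025267109792986 F [-0.1  0.7  4.8]
rel cm [-0.03 -0.08  0.3 ] turn 0.022244601649447304
```

View pics/side1.png

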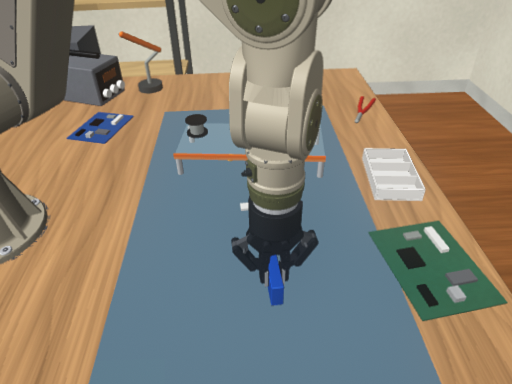

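View pics/top1.png

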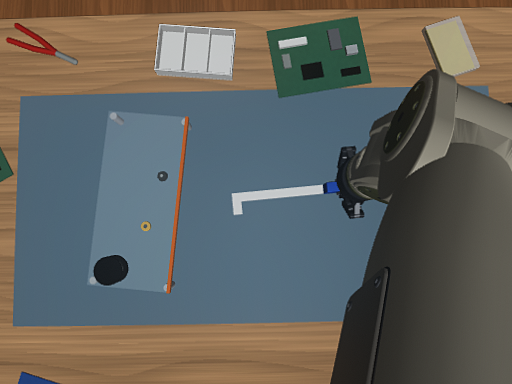

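The block is held (gap 19 mm), and in the top view the hook end is at about (237,203). I lift slightly, shift sideways towards the middle of the gap between spacer and foot, and stop short of the shelf edge to check.

Emit:
{"fn": "apply_moves", "kwargs": {
  "moves": [
    [[0,0,-0.4],0,0],
    [[0,0,-0.7],0,0],
    [[0.5,-1,-0.7],0,0],
    [[1,-3,-0.7],0,0],
    [[1.5,-5,-0.7],0,0],
    [[1.8,-7,-0.7],0,0],
    [[1.8,-8,-0.7],0,0],
    [[1.8,-8,-0.7],0,0],
    [[1.8,-8,-0.7],0,0],
    [[1.8,-8,-0.7],0,0]
  ]
}}

```text
clock: 4.05
tcp_pos: [0.5699, -0.0902, 0.0224]
orientation: [0.0, 0.999, 0.036, 0.0]
wrist_force: [0.4, -0.5, -1.6]
finger_gap: 0.0191
```

```bash
cat > pr.py <<'E'
from m import *
import sys
d=cam('top');save(d,sys.argv[1]);H=hsv(d);h,s,v=H[...,0],H[...,1],H[...,2]
st=env.get_state();t=np.array(st['tcp_pos']);q=st['orientation'];a=2*np.arctan2(q[2],q[1])
y=-np.array([np.cos(a),np.sin(a)]);u=np.array([y[1],-y[0]])
print('tcp',t.round(4),'ang',np.degrees(a).round(2),'F',np.round(st['wrist_force'],1),'gap',st['finger_gap'],'t',st['clock'])
def R(x0,x1,y0,y1):
    r=np.zeros(h.shape,bool);r[y0:y1,x0:x1]=1;return r
for n,m,z in (('spacer',(abs(h-20)<10)&(s>90)&R(100,330,130,280),.007),('foot',(v<75)&R(140,190,150,195),.008)):
    b=blobs(m,1)
    if not b: print(n,'none');continue
    P=ray(d,b[0][0],z)[0,:2];e=P-t[:2]
    print(n,b[0][0].round(1),b[0][1][4],'world',P.round(4),'probe xy mm',(e@u*1000).round(1),(e@y*1000).round(1))
C=[[222,-9],[222,35],[204,35],[204,9],[40,9],[40,-9]]
z=t[2]-.016+.006
print('pred corners px',proj(d,[[*(t[:2]+u*c[0]/1e3+y*c[1]/1e3),z] for c in C]).round(0).tolist())
E
python3 pr.py top2.png;python3 -c "
from h import *
save(cam('side'),'side2.png')"
```

```text
tcp [ 0.5699 -0.0902  0.0223] ang 4.16 F [ 0.   0.2 -1.7] gap 0.019083981322877135 t 4.1
spacer [145.7 226. ] 63 world [0.4884 0.2257] probe xy mm 320.9 58.4
foot [162.5 175.9] 63 world [0.5901 0.1909] probe xy mm 278.9 -40.6
pred corners px [[191.0, 188.0], [193.0, 210.0], [202.0, 209.0], [200.0, 196.0], [281.0, 189.0], [280.0, 180.0]]
```

View pics/top2.png

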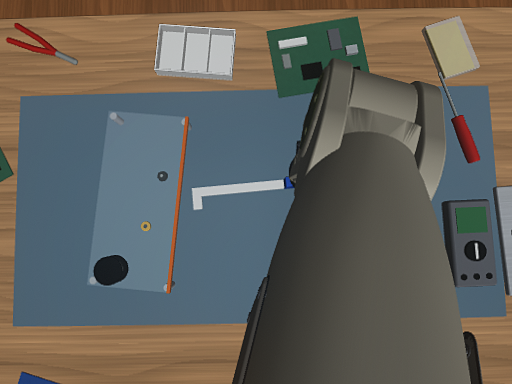

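View pics/side2.png

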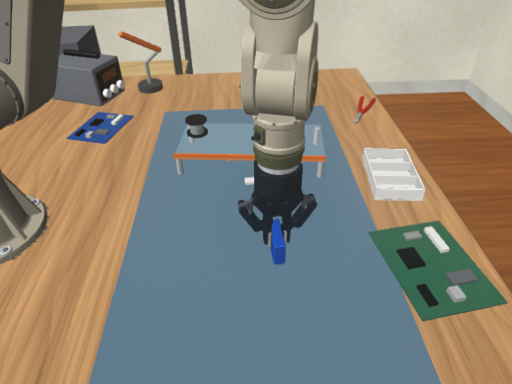

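The hook end shows at (193,190)–(202,208), within 2 px of the prediction, and the spacer and foot have not moved. Now I go in.

Emit:
{"fn": "apply_moves", "kwargs": {
  "moves": [
    [[0,-2,0.2],0,0],
    [[0,-4,0.3],0,0],
    [[0,-6,0.3],0,0],
    [[0,-8,0.3],0,0],
    [[0,-10,0.3],0,0],
    [[0,-12,0.3],0,0],
    [[0,-13,0.3],0,0],
    [[0,-14,0.3],0,0],
    [[0,-14,0.3],0,0],
    [[0,-14,0.3],0,0]
  ]
}}

```text
clock: 5.4
tcp_pos: [0.5597, 0.0497, 0.0193]
orientation: [0.0, 0.999, 0.037, 0.0]
wrist_force: [-0.4, 0.1, -1.8]
finger_gap: 0.019
```

```bash
python3 pr.py top3.png
```

```text
tcp [0.5597 0.0496 0.0193] ang 4.17 F [ 0.7 -0.1 -1.3] gap 0.019060023826731037 t 5.45
spacer none
foot [167.8 175.5] 1524 world [0.5907 0.1799] probe xy mm 127.7 -40.4
pred corners px [[123.0, 195.0], [124.0, 216.0], [133.0, 216.0], [132.0, 203.0], [212.0, 195.0], [212.0, 187.0]]
```

View pics/top3.png

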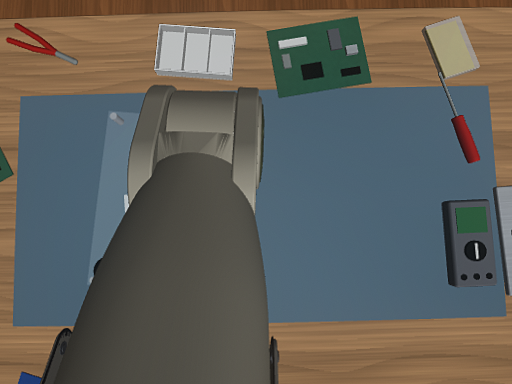

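The arm now hides the spacer in the top view. The hook end peeks out at about (126,203), where predicted. Using the earlier measurement, I shift sideways behind the spacer.

Emit:
{"fn": "apply_moves", "kwargs": {
  "moves": [
    [[-0.5,0,0.1],0,0],
    [[-1,0,0.2],0,0],
    [[-1.5,0,0.2],0,0],
    [[-2,0,0.2],0,0],
    [[-2.5,0,0.2],0,0],
    [[-3,0,0.2],0,0],
    [[-3.5,0,0.2],0,0],
    [[-3.5,0,0.2],0,0],
    [[-3.5,0.3,0.2],0,0],
    [[-3.5,0.5,0.2],0,0]
  ]
}}

```text
clock: 6.7
tcp_pos: [0.5253, 0.0423, 0.0173]
orientation: [0.0, 0.999, 0.037, 0.0]
wrist_force: [0.3, -0.0, -0.7]
finger_gap: 0.0193
```

```bash
python3 pr.py top4.png;python3 -c "
from h import *
d=cam('side');c=d['pixels'][90:250,150:350];cv2.imwrite('pics/side4.png',cv2.resize(c[...,::-1],None,fx=4,fy=4)[:600])"
```

```text
tcp [0.5253 0.0421 0.0173] ang 4.2 F [-0.2 -0.9 -1. ] gap 0.019129778664325033 t 6.75
spacer none
foot [176.  168.4] 72 world [0.6051 0.1631] probe xy mm 114.8 -88.4
pred corners px [[127.0, 212.0], [128.0, 233.0], [137.0, 233.0], [136.0, 220.0], [216.0, 212.0], [216.0, 203.0]]
```

View pics/side4.png

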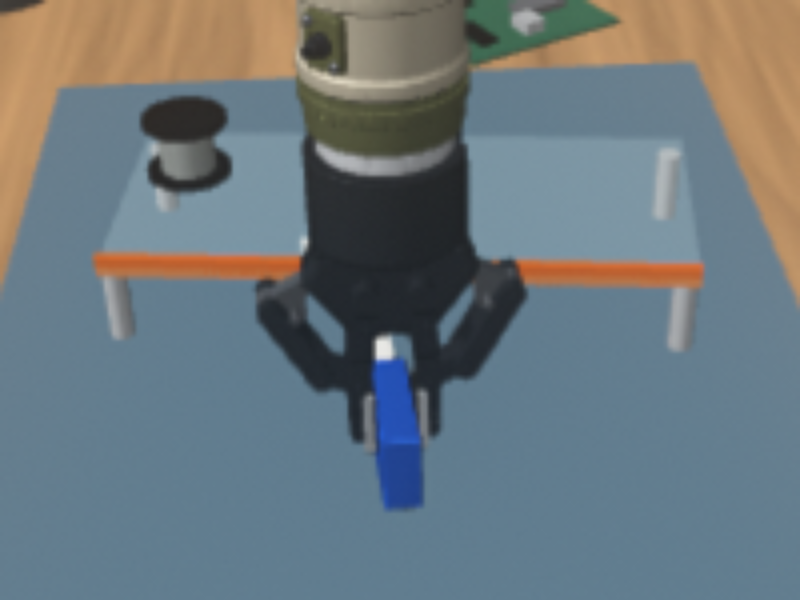

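The side view shows the shelf undisturbed and the hook's end just left of the wrist, under the shelf at about (305,243) in the crop. Now I drag slowly.

Emit:
{"fn": "apply_moves", "kwargs": {
  "moves": [
    [[0,0.6,0],0,0],
    [[0,1.4,0],0,0],
    [[0,2.4,0],0,0],
    [[0,3.4,0],0,0],
    [[0,4.4,0],0,0],
    [[0,5.4,0],0,0],
    [[0,6.4,0],0,0],
    [[0,7.4,0],0,0],
    [[0,8.4,0],0,0],
    [[0,9,0],0,0]
  ]
}}

```text
clock: 8.05
tcp_pos: [0.5317, -0.0479, 0.0173]
orientation: [0.0, 0.999, 0.037, 0.0]
wrist_force: [0.3, -0.0, -1.5]
finger_gap: 0.0194
```

```bash
python3 pr.py top5.png;python3 -c "
from h import *
d=cam('side');c=d['pixels'][90:250,150:350];cv2.imwrite('pics/side5.png',cv2.resize(c[...,::-1],None,fx=4,fy=4)[:600])"
```

```text
tcp [ 0.5319 -0.0484  0.0173] ang 4.17 F [ 0.3 -1.1 -0.8] gap 0.01911108828515044 t 8.1
spacer [186.3 221.7] 67 world [0.4953 0.1426] probe xy mm 193.2 22.6
foot [162.5 175.9] 64 world [0.5901 0.1909] probe xy mm 234.4 -75.5
pred corners px [[171.0, 208.0], [173.0, 229.0], [182.0, 228.0], [180.0, 216.0], [261.0, 208.0], [260.0, 199.0]]
```

View pics/side5.png

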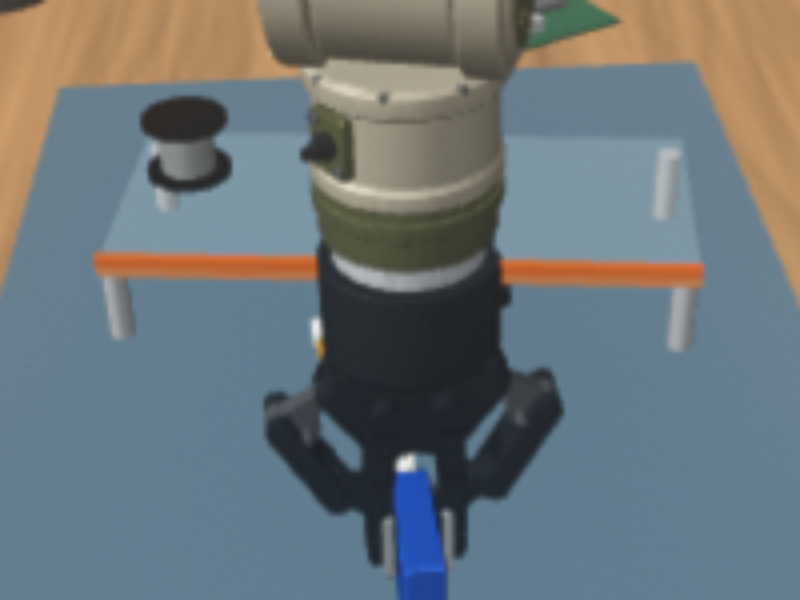

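View pics/top5.png

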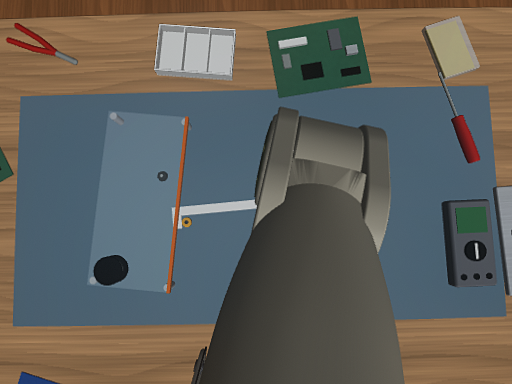

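The spacer, at (186,222), is caught in the hook and just past the strip. The foot is still at (162.5,176). I pull about 6 cm more.

Emit:
{"fn": "apply_moves", "kwargs": {
  "moves": [
    [[0,0.8,0],0,0],
    [[0,1.6,0],0,0],
    [[0,2.4,0],0,0],
    [[0,3.2,0],0,0],
    [[0,4,0],0,0],
    [[0,4.8,0],0,0],
    [[0,5.4,0],0,0],
    [[0,6,0],0,0],
    [[0,6,0],0,0],
    [[0,6,0.1],0,0]
  ]
}}

```text
clock: 9.4
tcp_pos: [0.536, -0.107, 0.0163]
orientation: [0.0, 0.999, 0.037, -0.0]
wrist_force: [-0.6, 0.4, -0.5]
finger_gap: 0.0192
```

```bash
python3 pr.py top6.png
```

```text
tcp [ 0.5359 -0.1068  0.0161] ang 4.23 F [ 0.2 -0.3 -1. ] gap 0.019056919109565463 t 9.45
spacer [215.7 218.9] 67 world [0.4997 0.0829] probe xy mm 191.9 22.1
foot [162.5 175.9] 63 world [0.5901 0.1909] probe xy mm 292.9 -76.0
pred corners px [[200.0, 205.0], [202.0, 227.0], [210.0, 226.0], [209.0, 213.0], [289.0, 205.0], [288.0, 197.0]]
```

View pics/top6.png

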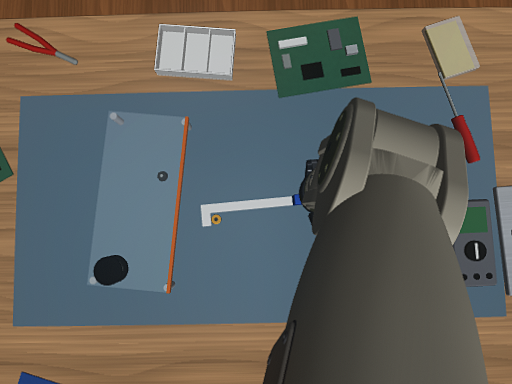

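The spacer, at (216,219), sits in the hook about 70 mm out. Next I settle the probe on the bench, release, and back straight up.

Emit:
{"fn": "apply_moves", "kwargs": {
  "moves": [
    [[0,0,0.1],0,0],
    [[0,0,0.1],0,0],
    [[0,0,0.1],0,0.3],
    [[0,0,0.1],0,0.6],
    [[0,0,0.1],0,1],
    [[0,0,0.1],0,1],
    [[0,0,0.1],0,1],
    [[0,0,0.1],0,1],
    [[0,0,-1],0,1],
    [[0,0,-2],0,1]
  ]
}}

```text
clock: 10.7
tcp_pos: [0.5362, -0.1071, 0.0372]
orientation: [0.0, 0.999, 0.037, 0.0]
wrist_force: [0.0, -0.0, 0.5]
finger_gap: 0.0851
```

Emit:
{"fn": "apply_moves", "kwargs": {
  "moves": [
    [[0,0,-2],0,1],
    [[0,0,-4],0,1],
    [[0,0,-6],0,1],
    [[0,0,-9],0,1],
    [[0,0,-12],0,1],
    [[0,3,-14],0,1],
    [[0,6,-14],0,1],
    [[0,10,-14],0,1],
    [[0,14,-14],0,1],
    [[0,14,-14],0,1]
  ]
}}

```text
clock: 11.95
tcp_pos: [0.5466, -0.2495, 0.177]
orientation: [0.001, 0.999, 0.035, 0.001]
wrist_force: [-0.5, 0.5, -0.3]
finger_gap: 0.0852
```

```bash
python3 pr.py top7.png;python3 - <<'E'
from m import *
d=cam('side');save(d,'side7.png')
d=cam('top')
S=np.array([.4997,.0829]);c=np.array([.540,.231]);x=np.array([.112,.994]);y=np.array([-.994,.112])
print('spacer in shelf',(S-c)@x,(S-c)@y)
E
```

```text
tcp [ 0.5462 -0.2478  0.1768] ang 4.09 F [-0.   0.1 -0.3] gap 0.08535978528459799 t 12.0
spacer [215.7 218.9] 67 world [0.4997 0.0829] probe xy mm 333.2 22.8
foot [162.5 175.7] 68 world [0.5905 0.1909] probe xy mm 434.4 -75.5
pred corners px [[273.0, 192.0], [276.0, 219.0], [287.0, 218.0], [285.0, 202.0], [385.0, 192.0], [384.0, 181.0]]
spacer in shelf -0.15172500000000003 0.023471000000000058
```

View pics/side7.png

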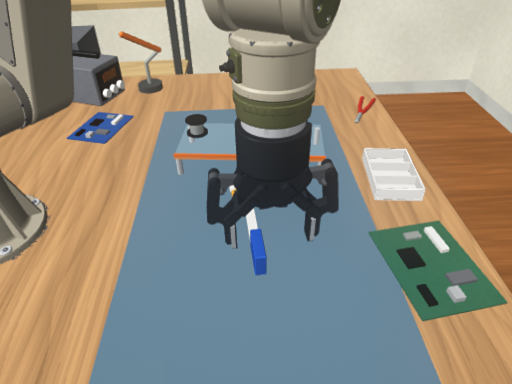

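View pics/top7.png

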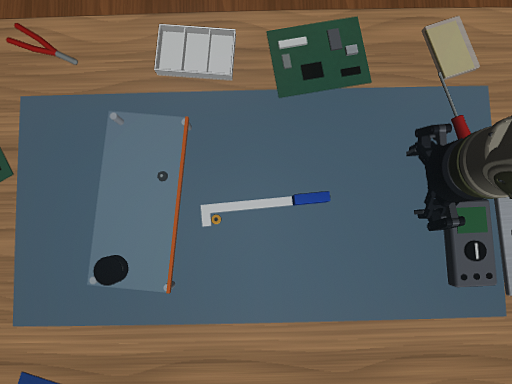

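The probe lies flat, with its grip at (311,198) and its hook at (205,216). The spacer, at (216,219), is clear of the edge, the foot is unmoved at (162.5,176), and the gripper is well clear. I hand in.

```bash
python3 -c "
from h import *
print(np.abs(env.get_state()['qvel']).max());env.hand_in()"
```

```text
0.015177412985648665
the job is handed in; nothing more can be done
```

I dragged the spacer out with the hooked probe, laid the probe down flat on the bench, let go and handed the job in at about 12 s.

To do this I gripped the probe by its blue block and slid the blade in between the spacer and the foot. I then shifted the hook sideways behind the spacer and pulled it straight out. The arm hid the spacer while I was hooking it, so that step relied on the earlier measurement.

My last camera checks:
- **Spacer:** about 72 mm in front of the orange edge and 23 mm from the shelf's middle line. It was in the same place before and after I released the probe.
- **Foot:** at its starting position to within the camera's accuracy.
- **Probe:** looks flat on the bench in both views; I did not measure its tilt.
- **Gripper:** open, about 18 cm above the bench and clear of everything.

No check failed or disagreed. The hook showed within about 2 pixels of where I predicted it each time I compared the two.

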